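# Hang the finished wooden board on the display stand

## Task

Two plywood craft boards stand drying in the wooden rack. Take the one with the round hole through its neck and hang it by that hole on the steel peg of the display stand, so that it hangs still and free of your hand. Leave the board without a hole in the rack, and leave the cup, the glue bottle and the paint jar standing where they are.

Things in the scene. Friction and masses are not known exactly. Their poses are not given: they have to be found in the camera images.
- eye_board: The board to hang: bare plywood paddle, 10 mm thick (x), 165 mm tall (z), about 0.1 kg. Lower part 110 mm wide (y), 83 mm tall; above it a neck 58 mm wide with a round through hole. Both faces alike. Origin: middle of the bottom edge; z up to the neck, x normal to the face. Stands loosely in the left or right half of the rack, leaning up to 5 degrees. Light enough to pinch across its thickness.
- eye (a point): Centre of the 34 mm hole in eye_board: 111 mm above its bottom edge, 54 mm below its top edge, mid width and thickness. The hole begins 37 mm below the top edge: fingertips pinching the neck from above must stay above that, clear of the peg.
- plain_board: A board of the same material and outline, 165 mm tall, but with no hole. Stands in the other half of the rack; must stay there. Origin and axes as eye_board.
- rack: Fixed wooden rack on the left or right of the table, the stand on the other side. Base 110 (x) by 310 mm (y), 12 mm thick; two rails along y, tops 47 mm above the table, form a slot 13 mm wide and 35 mm deep, open above. Boards stand side by side in it, bottom edges 12 mm above the table, about 75 mm either side of the middle, faces along the slot. Origin: centre of underside.
- stand: Fixed display stand. Wooden base 16 mm thick, x = -50 to +100 mm, 140 mm wide. Steel post, 16 mm diameter, at x = +80 mm, top 171 mm above the table. From it a steel peg, 12 mm diameter, runs along the stand's -x, roughly towards the robot, rising 20 mm. The hung board clears the base. Origin: on the table, under the peg, 60 mm in from the tip; z up.
- peg_tip (a point): Free end of the peg: centre of a round knob of 18 mm diameter, 185 mm above the table. The board goes on over this end, moving along the stand's +x.
- peg_root (a point): Where the peg's axis meets the post: 140 mm along the stand's +x from the tip, 165 mm above the table.
- cup: Bystander: white paper cup, 80 mm across the rim, 95 mm tall, on the far side of the table. Origin: centre of its underside, z up.
- glue: Bystander: amber bottle 38 mm across, 100 mm tall, on the far side of the table. Origin: centre of its underside, z up.
- paint: Bystander: green jar with white cap, 48 mm across, 85 mm tall, on the far side of the table. Origin: centre of its underside, z up.
Not all that is in view belongs to the job. What is shaped like the eye_board but black, green or orange is not meant.

How it is judged:
By the outcome, as a careful person would: the job done as asked, in the order asked, and still so for the second after the job is handed in, with the robot touching nothing.
It also fails if it takes over 48 s, if anything falls off the work surface, if the arm or the gripper's body presses on something with over 40 N, if the wrist force passes 120 N, or if a joint passes its speed limit or range.

## Robot

A 6-joint arm with a two-finger parallel gripper is mounted at the origin on the work surface. World frame = base frame: x ahead of the robot, y to its left, z up, the work surface at z = 0. Lengths are in m, angles in rad, forces in N, time in s.
With the tool pointing down it reaches from about 0.35 to 0.875 m from the base axis. Payload 15.5 kg.
Tool frame: the origin (TCP) lies where the fingers leave the gripper's body, on its centre line; the fingertips stand 73 mm ahead of it and the grasp point (between the pads) lies 54 mm ahead of it (bot.tip_extent is the distance from the TCP to the fingertips, in m); z points along the fingers, y is the line along which they close (so a half turn about z gives the same grasp; the last joint's range is limited). The gripper opens to 85 mm and grips with 20 to 120 N. Pads are 22 mm wide; open, the fingers measure 114 mm over their backs; the gripper's body (76 mm by 85 mm) begins 54 mm behind the grasp point. The pads swing forward as they close: fully open they stand 13 mm farther back than shut.
Start: joints at [1.204, 0.494, 1.345, -0, 1.302, -0.096], TCP at [0.167, 0.602, 0.304] pointing down, gripper open.
Joint ranges: [-2.91, 2.91], [-0.82, 2.16], [0.22, 2.67], [-1.22, 4.37], [0.12, 2.79], [-3.08, 3.08]. Speed limits (rad/s): [1.89, 1.89, 2.57, 3.01, 3.01, 3.01].

## Interface

Orientations are given as a unit quaternion [x, y, z, w].
In Python, from rig import bot gives the robot as it stands.
- The arm moves only by the tool apply_moves, never from a script. Its argument "steps" is a list of rows, each a list of 2 entries, a list of its own where there are three numbers: the shift along the world's x, y, z normalised to -1 to 1, where 1 is 500 mm, then the turn, a rotation vector about the world's x, y, z normalised to -1 to 1, where 1 is 30 degrees. In form: [[[tx, ty, tz], [ax, ay, az]], ...]. A call has 1 to 5 rows; each row is the pose to reach, as a shift and turn from the pose commanded when the call began; what a row does not reach only later rows make up. A row lasts 1/8 s, in which the tool goes at most 62.5 mm and 10.7 degrees, less where a joint would pass 70% of its speed; a pose out of reach is approached as far as the arm can. A call with a number of a shift or a turn outside -1 to 1 is refused whole. A call with a gripper value outside its range is refused whole. "hand" is the closure, from 0 (fully open) to 1 (shut), set as the call begins (left out, the last holds). The fingers move at their own pace and stop on an object; "force" is the grip in N (left out, the last holds). Time passes only in rows, so rows that repeat a pose let the fingers close. It gives the time, the measured TCP pose, the force, the opening and the grip force at its end, in the units of the state.
- bot.observe(): the state, without advancing time (a new reading comes with each control period).
- bot.grab_frame(name): name is "side" or "top"; returns the picture (420x560x3 uint8, red, green, blue); there is no depth.
- bot.camera_params(name): a dict with "fx", "fy", "cx", "cy" (pixels), "eye" and "rotation" of the camera in the world. Camera axes: x right, y down, z forward; pixel columns grow to the right and rows downward; lengths in m; the calibration is good to about 2 mm. A picture is of the moment at which its call begins. camera_params takes no time and is no camera call.
- bot.sign_off(): hands the job in; it is judged then, once.
The state is a dict: "t": time; "q": joint angles; "dq": joint speeds; "joint_torque": joint torques, N m; "tcp_pos": TCP position; "eef_rot": TCP orientation; "ft_force": force on the tool from outside, world axes, zero at the start; "torque": the same for the moment, N m; "gripper_width": opening from 0.0 (shut) to 1.0 (fully open); "finger_force": force on a finger pad.
Only numpy, scipy, OpenCV 4.12 (cv2) and the standard library are available. Lean on these libraries where they do the work, as an engineer would, in place of code of your own. Each camera call takes 0.05 s, during which the arm holds its last target. There are 200 camera calls.

## Working session

There is one attempt and no reset: what is moved stays moved. The work goes in short steps, Python scripts to look and compute and a tool call to move; the robot and the scene stay as the last step left them, time stands still between calls to the robot, and variables do not carry over. Pictures are saved under pics/ and viewed, at most 10 in all, crops included, and the job is handed in when it is done.

Besides the shell and the picture viewer there is one more tool, called after "Emit:" as name([rows], argument=value, ...), one row to a line, values as JSON. apply_moves: Moves the arm, as the interface text tells. Its arguments: {"type":"object","properties":{"steps":{"type":"array"},"hand":{"type":"number"},"force":{"type":"number"}},"required":["steps"]}

```bash
mkdir -p pics
python3 - <<'E'
from rig import bot
import cv2
for n in("side","top"):
    cv2.imwrite(f"pics/{n}0.png",cv2.resize(bot.grab_frame(n)[:,:,::-1],(800,600),interpolation=cv2.INTER_CUBIC))
    print(n,bot.camera_params(n))
print(bot.observe())
E
```

```text
side {'fx': 415.91300213410705, 'fy': 415.91300213410705, 'cx': 272.6145315152361, 'cy': 213.95510037883133, 'eye': array([ 0.0151526 , -0.47785658,  0.69130026]), 'rotation': array([ 0.82253978, -0.36927366,  0.16664844, -0.399116  ])}
top {'fx': 512.3496415232133, 'fy': 512.3496415232133, 'cx': 276.37667892344416, 'cy': 205.9440411049157, 'eye': array([ 0.41070527, -0.02533759,  1.45677207]), 'rotation': array([ 0.70918249, -0.703742  ,  0.03010325, -0.03001981])}
{'t': 0.1, 'q': array([ 1.20452273e+00,  4.94096950e-01,  1.34604652e+00, -1.61144584e-05,
        1.30249419e+00, -9.54842080e-02]), 'dq': array([-0.00032625, -0.00123819, -0.00030429,  0.00041711, -0.00118582,
       -0.00099217]), 'joint_torque': array([ 9.10124563e-04, -8.83591819e+01, -3.84561145e+01, -3.79744743e-04,
        5.19003559e-03,  1.09126933e-05]), 'tcp_pos': array([0.1670897, 0.6020078, 0.3033825]), 'eef_rot': array([ 1.34979263e-01,  9.90848286e-01, -5.10415601e-04, -1.12004144e-04]), 'ft_force': array([-0.17877904, -0.74968842,  0.08297137]), 'torque': array([ 0.02108125, -0.02976323, -0.02850611]), 'finger_force': 0.0, 'gripper_width': 1.0006451700763275}
```

View pics/side0.png

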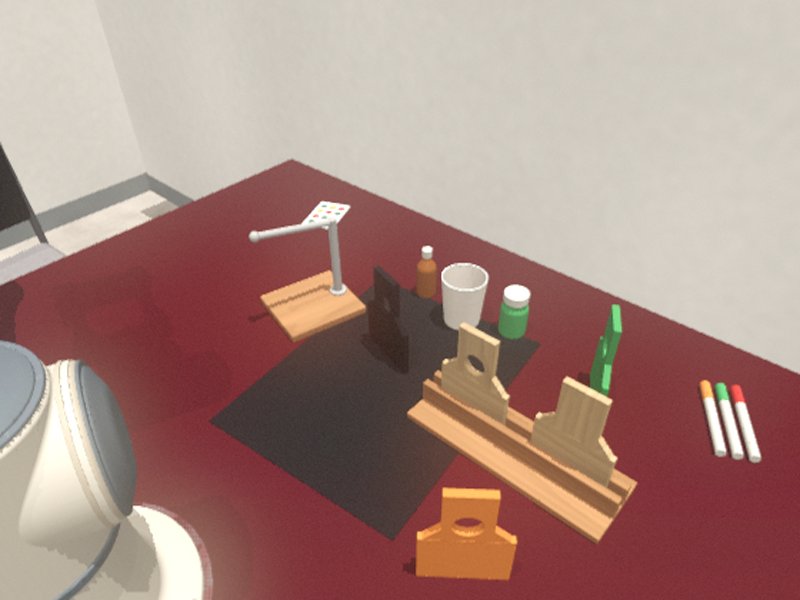

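View pics/top0.png

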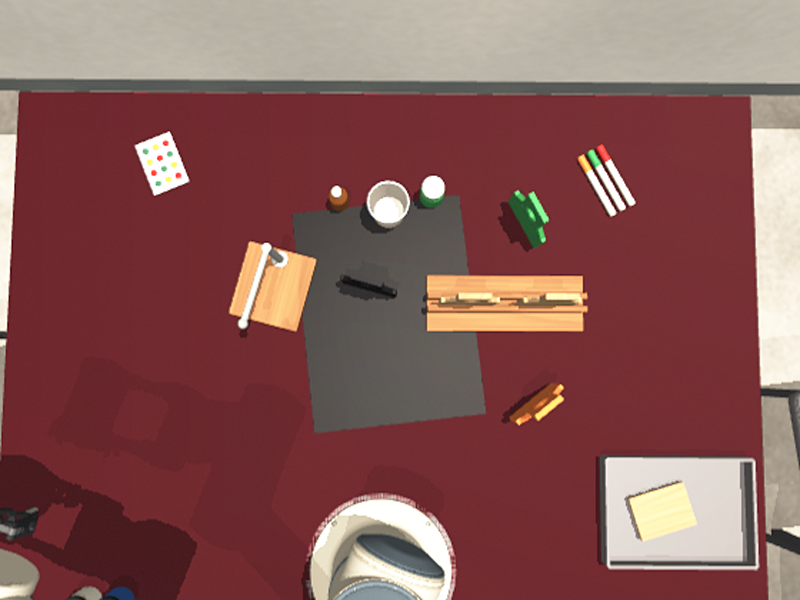

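The holed board is the left one in the rack: around (477,345) in the side view and (470,298) in the top view. The peg knob is at (254,237) in the side view and (243,324) in the top view. I'll zoom in on both.

Run:
```python
from rig import bot
import cv2,numpy as np
out=np.zeros((600,800,3),np.uint8)
def crop(n,x,y,w,h,s,X,Y):
    c=cv2.resize(F[n][y:y+h,x:x+w],(w*s,h*s),interpolation=cv2.INTER_CUBIC)
    out[Y:Y+h*s,X:X+w*s]=c
F={n:bot.grab_frame(n)[:,:,::-1] for n in("side","top")}
crop("side",170,140,80,75,5,0,0)      # (0..400,0..375)
crop("side",295,220,80,75,5,400,0)
crop("top",160,165,65,74,3,0,376)
crop("top",295,190,120,44,5,200,378)
cv2.imwrite("pics/crop1.png",out)
```

```text
(no output)
```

View pics/crop1.png

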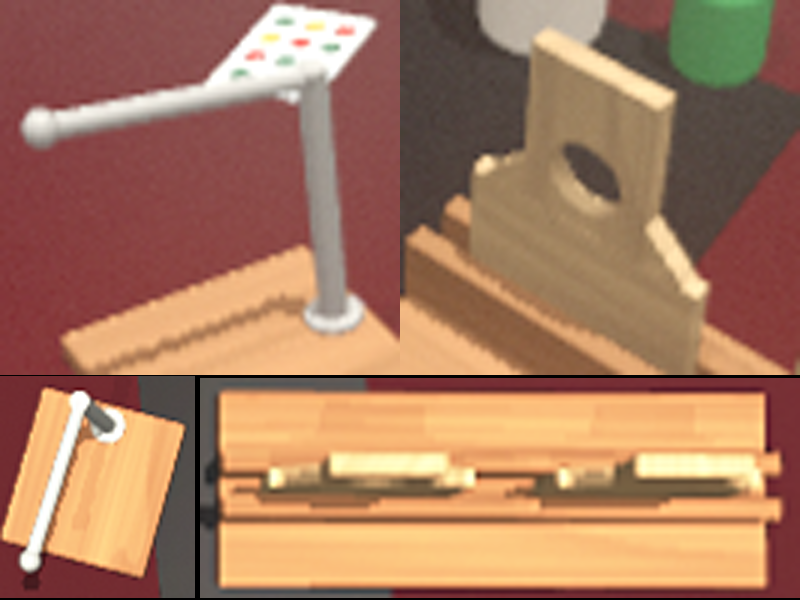

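```bash
cat > h.py <<'E'
from rig import bot
import numpy as np
from scipy.spatial.transform import Rotation as R
def ray(n,u,v):
    p=bot.camera_params(n)
    d=R.from_quat(p["rotation"]).apply([(u-p["cx"])/p["fx"],(v-p["cy"])/p["fy"],1])
    return np.array(p["eye"]),d/np.linalg.norm(d)
def tri(*obs):
    A=0;b=0
    for o in obs:
        e,d=ray(*o);M=np.eye(3)-np.outer(d,d);A=A+M;b=b+M@e
    x=np.linalg.solve(A,b)
    return x.round(4),[round(1e3*np.linalg.norm(np.cross(x-ray(*o)[0],ray(*o)[1])),1) for o in obs]
def atz(o,z):
    e,d=ray(*o);return (e+d*(z-e[2])/d[2]).round(4)
E
python3 - <<'E'
from h import *
def s1(X,Y):return ("side",X/5+170-.4,Y/5+140-.4)
def s2(X,Y):return ("side",(X-400)/5+295-.4,Y/5+220-.4)
def t1(X,Y):return ("top",X/3+160-.33,(Y-376)/3+165-.33)
def t2(X,Y):return ("top",(X-200)/5+295-.4,(Y-378)/5+190-.4)
for n,a,b,z in [("knob",s1(40,128),t1(30,562),.185),("root",s1(315,76),t1(80,400),.171),("foot",s1(333,318),t1(106,428),.018),
 ("topC",s2(606,68),t2(389.5,466),.176),("topL",s2(542,36),t2(330,466),.176),("topR",s2(670,99),t2(449,466),.176)]:
    print(n,tri(a,b),atz(a,z),atz(b,z))
print("eye side",[atz(s2(*p),.121) for p in((565,145),(620,200),(588,180))])
for n,p,z in [("rackFL",(219,587),.012),("rackFR",(766,587),.012),("rackBL",(219,393),.012),("rackBR",(766,393),.012),("slot far",(250,470),.047),("near rail front",(500,520),.047),("far rail back",(500,453),.047)]: print(n,atz(t2(*p),z))
E
```

```text
knob (array([0.4654, 0.2395, 0.185 ]), [np.float64(0.1), np.float64(0.1)]) [0.4654 0.2395 0.185 ] [0.4655 0.2394 0.185 ]
root (array([0.6043, 0.2051, 0.1627]), [np.float64(0.1), np.float64(0.1)]) [0.5951 0.1945 0.171 ] [0.6031 0.2036 0.171 ]
foot (array([0.6007, 0.2059, 0.0137]), [np.float64(0.8), np.float64(0.8)]) [0.5976 0.201  0.018 ] [0.5996 0.2057 0.018 ]
topC (array([ 0.518 , -0.1661,  0.1758]), [np.float64(0.2), np.float64(0.2)]) [ 0.518  -0.1663  0.176 ] [ 0.5178 -0.1659  0.176 ]
topL (array([ 0.5179, -0.1364,  0.175 ]), [np.float64(0.4), np.float64(0.4)]) [ 0.5172 -0.1373  0.176 ] [ 0.5176 -0.136   0.176 ]
topR (array([ 0.5177, -0.1952,  0.1779]), [np.float64(0.3), np.float64(0.3)]) [ 0.5193 -0.1939  0.176 ] [ 0.5181 -0.1957  0.176 ]
eye side [array([ 0.5235, -0.1477,  0.121 ]), array([ 0.5126, -0.1817,  0.121 ]), array([ 0.5135, -0.166 ,  0.121 ])]
rackFL [ 0.4624 -0.0877  0.012 ]
rackFR [ 0.4647 -0.396   0.012 ]
rackBL [ 0.5724 -0.0872  0.012 ]
rackBR [ 0.5748 -0.3975  0.012 ]
slot far [ 0.5258 -0.103   0.047 ]
near rail front [ 0.4992 -0.2409  0.047 ]
far rail back [ 0.5363 -0.2411  0.047 ]
```

Everything triangulates within 1 mm:
- **Board top centre:** (0.518, -0.166, 0.176).
- **Peg tip:** (0.4654, 0.2395, 0.185), with the peg heading at about -14°.

Now I'll move above the board.

Emit:
apply_moves([
  [[0.05,-0.1,0],[0,0,-0.17]],
  [[0.1,-0.21,0],[0,0,-0.34]],
  [[0.15,-0.32,0],[0,0,-0.5]],
  [[0.2,-0.43,0],[0,0,-0.67]],
  [[0.24,-0.52,0],[0,0,-0.83]],
], hand=0)

```text
t: 0.82
tcp_pos: [0.2876, 0.3403, 0.3039]
eef_rot: [0.347, 0.938, 0.0, 0.0]
ft_force: [1.8, 0.5, -0.3]
gripper_width: 0.999
finger_force: 0.0
```

Emit:
apply_moves([
  [[0.05,-0.1,0],[0,0,-0.17]],
  [[0.1,-0.21,0],[0,0,-0.34]],
  [[0.15,-0.32,0],[0,0,-0.5]],
  [[0.2,-0.43,0],[0,0,-0.67]],
  [[0.24,-0.52,0],[0,0,-0.83]],
])

```text
t: 1.45
tcp_pos: [0.4078, 0.0801, 0.304]
eef_rot: [0.541, 0.841, 0.0, 0.0]
ft_force: [1.2, 0.5, 0.4]
gripper_width: 0.998
finger_force: 0.0
```

Emit:
apply_moves([
  [[0.06,-0.12,0],[0,0,-0.2]],
  [[0.12,-0.25,0],[0,0,-0.41]],
  [[0.18,-0.37,0],[0,0,-0.62]],
  [[0.22,-0.49,0],[0,0,-0.82]],
  [[0.222,-0.496,0],[0,0,-0.82]],
])

```text
t: 2.08
tcp_pos: [0.519, -0.1689, 0.3036]
eef_rot: [0.708, 0.706, -0.0, 0.0]
ft_force: [-0.2, 0.8, -0.5]
gripper_width: 1.001
finger_force: 0.0
```

```bash
cat >> h.py <<'E'
def st():
    o=bot.observe();r=R.from_quat(o["eef_rot"]).as_matrix()
    print(round(o["t"],2),o["tcp_pos"].round(4),"yaw",np.degrees(np.arctan2(r[1,1],r[0,1])).round(2),"z",r[:,2].round(4),"q",o["q"].round(2),"ft",o["ft_force"].round(2),"w",round(o["gripper_width"],3),"f",round(o["finger_force"],1))
E
python3 -c "
from h import *
st()"
```

```text
2.08 [ 0.519  -0.1689  0.3036] yaw -0.14 z [ 3.e-04 -5.e-04 -1.e+00] q [-0.42  0.38  1.54 -0.    1.22 -0.42] ft [-0.18  0.83 -0.5 ] w 1.001 f 0.0
```

Emit:
apply_moves([
  [[-0.002,0.006,-0.05],[0,0,0]],
  [[-0.002,0.006,-0.1],[0,0,0]],
  [[-0.002,0.006,-0.14],[0,0,0]],
  [[-0.002,0.006,-0.165],[0,0,0]],
  [[-0.002,0.006,-0.165],[0,0,0]],
])

```text
t: 2.7
tcp_pos: [0.5169, -0.1624, 0.2209]
eef_rot: [0.706, 0.708, -0.0, -0.001]
ft_force: [0.1, 0.6, 0.6]
gripper_width: 1.001
finger_force: 0.0
```

Emit:
apply_moves([
  [[0,0,0],[0,0,0]],
  [[0,0,0],[0,0,0]],
  [[0,0,0],[0,0,0]],
  [[0,0,0],[0,0,0]],
  [[0,0,0],[0,0,0]],
], hand=1, force=40)

```text
t: 3.32
tcp_pos: [0.5174, -0.1629, 0.2217]
eef_rot: [0.707, 0.708, 0.0, 0.0]
ft_force: [0.5, 0.0, 3.2]
gripper_width: 0.107
finger_force: 40.0
```

Emit:
apply_moves([
  [[0,0,0],[0,0,0]],
  [[0,0,0],[0,0,0]],
  [[0,0,0],[0,0,0]],
  [[0,0,0],[0,0,0]],
  [[0,0,0],[0,0,0]],
])

```text
t: 3.95
tcp_pos: [0.5174, -0.1629, 0.2216]
eef_rot: [0.707, 0.708, 0.0, 0.0]
ft_force: [0.3, 0.4, 6.1]
gripper_width: 0.107
finger_force: 40.2
```

Emit:
apply_moves([
  [[0,0,0.02],[0,0,0]],
  [[0,0,0.06],[0,0,0]],
  [[0,0,0.12],[0,0,0]],
  [[0,0,0.18],[0,0,0]],
  [[0,0,0.24],[0,0,0]],
])

```text
t: 4.58
tcp_pos: [0.5168, -0.1626, 0.3427]
eef_rot: [0.707, 0.708, -0.0, -0.0]
ft_force: [0.0, -0.2, -2.2]
gripper_width: 0.109
finger_force: 39.4
```

Emit:
apply_moves([
  [[0,0,0.05],[0,0,0]],
  [[0,0,0.09],[0,0,0]],
  [[0,0,0.12],[0,0,0]],
  [[0,0,0.12],[0,0,0]],
  [[0,0,0.12],[0,0,0]],
])

```text
t: 5.2
tcp_pos: [0.5169, -0.1627, 0.4006]
eef_rot: [0.707, 0.708, -0.0, -0.001]
ft_force: [0.3, 0.3, -1.1]
gripper_width: 0.114
finger_force: 39.4
```

Run:
```python
from h import *
import cv2
st()
a=bot.grab_frame("side")[:,:,::-1];b=bot.grab_frame("top")[:,:,::-1]
o=np.zeros((600,800,3),np.uint8)
o[:,:400]=cv2.resize(a[130:280,290:390],(400,600),interpolation=cv2.INTER_CUBIC)
o[:,400:]=cv2.resize(b[130:280,280:380],(400,600),interpolation=cv2.INTER_CUBIC)
cv2.imwrite("pics/lift.png",o)
```

```text
5.2 [ 0.5169 -0.1627  0.4006] yaw 0.08 z [-1.1e-03  5.0e-04 -1.0e+00] q [-0.42  0.29  1.4  -0.    1.45 -0.42] ft [ 0.35  0.31 -1.11] w 0.114 f 39.4
```

View pics/lift.png

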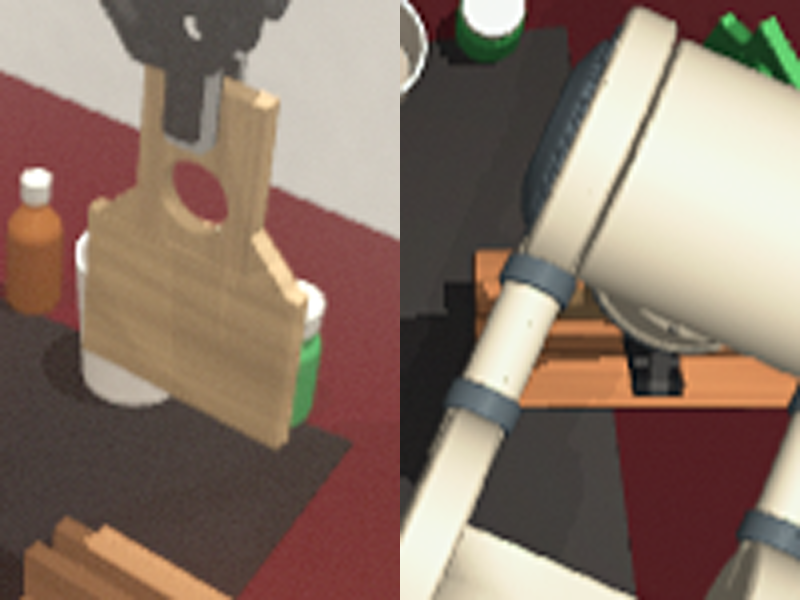

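The board is held cleanly, with its hole at (200,193) in the left half and the fingertips above it. I'll check where it sits in the hand.

Run:
```python
from h import *
def atx(X,Y,x):
    e,d=ray("side",X/4+290-.4,Y/4+130-.4); return (e+d*(x-e[0])/d[0]).round(4)
for n,p in dict(holeL=(171,190),holeR=(229,198),holeT=(193,157),holeB=(206,232),botL=(83,350),botR=(280,447),topR=(270,107),topL=(150,70),shL=(90,212),shR=(293,305)).items(): print(n,atx(*p,.512))
```

```text
holeL [ 0.512  -0.1524  0.2982]
holeR [ 0.512  -0.1808  0.3065]
holeT [ 0.512  -0.1618  0.3185]
holeB [ 0.512  -0.1715  0.2853]
botL [ 0.512  -0.1104  0.1886]
botR [ 0.512  -0.2202  0.192 ]
topR [ 0.512  -0.1945  0.3549]
topL [ 0.512  -0.1375  0.3503]
shL [ 0.512  -0.1107  0.2683]
shR [ 0.512  -0.2165  0.2691]
```

Emit:
apply_moves([
  [[-0.01,0.05,0],[0,0,-0.03]],
  [[-0.03,0.13,0],[0,0,-0.08]],
  [[-0.06,0.22,0],[0,0,-0.13]],
  [[-0.08,0.32,0],[0,0,-0.18]],
  [[-0.11,0.42,0],[0,0,-0.24]],
])

```text
t: 5.92
tcp_pos: [0.4616, 0.0486, 0.4009]
eef_rot: [0.75, 0.661, -0.0, -0.0]
ft_force: [1.4, 0.6, -0.9]
gripper_width: 0.108
finger_force: 39.3
```

Emit:
apply_moves([
  [[-0.03,0.1,0],[0,0,-0.06]],
  [[-0.05,0.2,0],[0,0,-0.12]],
  [[-0.08,0.3,0],[0,0,-0.17]],
  [[-0.1,0.37,0],[0,0,-0.22]],
  [[-0.108,0.42,0],[0,0,-0.237]],
])

```text
t: 6.55
tcp_pos: [0.4073, 0.2587, 0.4009]
eef_rot: [0.789, 0.614, -0.0, -0.0]
ft_force: [0.1, 0.1, -1.4]
gripper_width: 0.11
finger_force: 39.4
```

Emit:
apply_moves([
  [[0,0,-0.05],[0,0,0]],
  [[0,0,-0.12],[0,0,0]],
  [[0,0,-0.18],[0,0,0]],
  [[0,0,-0.234],[0,0,0]],
  [[0,0,-0.234],[0,0,0]],
])

```text
t: 7.18
tcp_pos: [0.4073, 0.2568, 0.2827]
eef_rot: [0.789, 0.614, -0.002, -0.0]
ft_force: [0.2, -0.1, -0.4]
gripper_width: 0.109
finger_force: 39.4
```

Run:
```python
from h import *
import cv2
st()
a=bot.grab_frame("side")[:,:,::-1];b=bot.grab_frame("top")[:,:,::-1]
o=np.zeros((600,800,3),np.uint8)
o[:,:480]=cv2.resize(a[110:260,130:250],(480,600),interpolation=cv2.INTER_CUBIC)
o[:,480:]=cv2.resize(b[130:280,150:230],(320,600),interpolation=cv2.INTER_CUBIC)
cv2.imwrite("pics/appr.png",o)
```

```text
7.17 [0.4073 0.2568 0.2827] yaw -14.23 z [-0.0039 -0.0018 -1.    ] q [ 0.44  0.32  1.71 -0.    1.11  0.69] ft [ 0.15 -0.1  -0.4 ] w 0.109 f 39.4
```

View pics/appr.png

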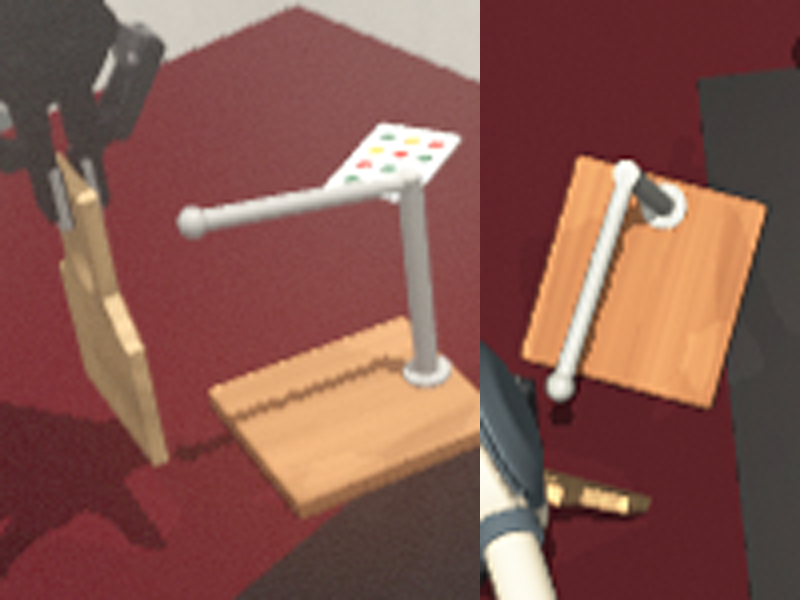

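Aligned: the board is broadside to the peg axis, about 60 mm short of the knob, which is at (193,221) in the left half. I'll thread it on slowly.

Emit:
apply_moves([
  [[0.03,-0.008,0],[0,0,0]],
  [[0.06,-0.015,0],[0,0,0]],
  [[0.09,-0.023,0],[0,0,0]],
  [[0.12,-0.03,-0.002],[0,0,0]],
  [[0.145,-0.037,-0.004],[0,0,0]],
])

```text
t: 7.9
tcp_pos: [0.4818, 0.2384, 0.2822]
eef_rot: [0.789, 0.614, -0.0, 0.0]
ft_force: [0.1, 0.1, -1.3]
gripper_width: 0.109
finger_force: 39.3
```

Run:
```python
from h import *
import cv2
st()
a=bot.grab_frame("side")[:,:,::-1]
cv2.imwrite("pics/thr.png",cv2.resize(a[110:230,140:260],(600,600),interpolation=cv2.INTER_CUBIC))
```

```text
7.9 [0.4818 0.2384 0.2822] yaw -14.24 z [-0. -0. -1.] q [ 0.35  0.4   1.59 -0.    1.16  0.6 ] ft [ 0.08  0.1  -1.33] w 0.109 f 39.3
```

View pics/thr.png

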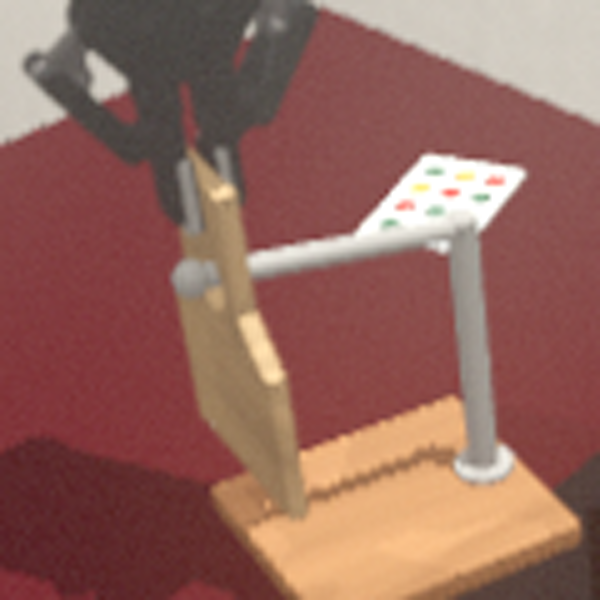

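The knob (193,277) is through the hole with no contact force. I'll carry on along the sloping peg, then lower the board.

Emit:
apply_moves([
  [[0.03,-0.008,-0.004],[0,0,0]],
  [[0.06,-0.015,-0.009],[0,0,0]],
  [[0.09,-0.023,-0.013],[0,0,0]],
  [[0.112,-0.028,-0.017],[0,0,0]],
  [[0.112,-0.028,-0.017],[0,0,0]],
])

```text
t: 8.57
tcp_pos: [0.5373, 0.2245, 0.2735]
eef_rot: [0.789, 0.614, -0.0, -0.0]
ft_force: [0.0, 0.4, -2.2]
gripper_width: 0.109
finger_force: 39.4
```

Emit:
apply_moves([
  [[0,0,-0.005],[0,0,0]],
  [[0,0,-0.01],[0,0,0]],
  [[0,0,-0.014],[0,0,0]],
  [[0,0,-0.016],[0,0,0]],
  [[0,0,-0.016],[0,0,0]],
])

```text
t: 9.2
tcp_pos: [0.5366, 0.2248, 0.2659]
eef_rot: [0.789, 0.614, -0.0, -0.0]
ft_force: [-0.7, 0.2, -0.8]
gripper_width: 0.11
finger_force: 39.4
```

Not touching yet, as expected. I'll lower in 0.5 mm steps.

Emit:
apply_moves([
  [[0,0,-0.001],[0,0,0]],
  [[0,0,-0.002],[0,0,0]],
  [[0,0,-0.003],[0,0,0]],
  [[0,0,-0.004],[0,0,0]],
  [[0,0,-0.004],[0,0,0]],
])

```text
t: 9.82
tcp_pos: [0.5367, 0.2247, 0.2638]
eef_rot: [0.789, 0.614, -0.0, -0.0]
ft_force: [-1.3, 0.7, -1.8]
gripper_width: 0.109
finger_force: 39.4
```

```bash
python3 -c "
from h import *
st()"
```

```text
9.82 [0.5367 0.2247 0.2638] yaw -14.22 z [-1.e-04 -0.e+00 -1.e+00] q [ 0.29  0.47  1.5  -0.    1.16  0.54] ft [-1.29  0.69 -1.75] w 0.109 f 39.4
```

Emit:
apply_moves([
  [[0,0,-0.001],[0,0,0]],
  [[0,0,-0.002],[0,0,0]],
  [[0,0,-0.002],[0,0,0]],
])

```text
t: 10.2
tcp_pos: [0.5367, 0.2247, 0.263]
eef_rot: [0.789, 0.614, 0.0, 0.0]
ft_force: [0.4, -0.2, 0.1]
gripper_width: 0.11
finger_force: 39.7
```

Emit:
apply_moves([
  [[0,0,-0.001],[0,0,0]],
  [[0,0,-0.002],[0,0,0]],
  [[0,0,-0.002],[0,0,0]],
])

```text
t: 10.58
tcp_pos: [0.5368, 0.2248, 0.2625]
eef_rot: [0.789, 0.614, 0.0, 0.0]
ft_force: [-3.0, -0.3, 9.5]
gripper_width: 0.11
finger_force: 41.3
```

Contact: about 10 N upward. I'll ease off slightly, then open part way.

Emit:
apply_moves([
  [[0,0,0.001],[0,0,0]],
  [[0,0,0.001],[0,0,0]],
], force=20)

```text
t: 10.82
tcp_pos: [0.5367, 0.2248, 0.2627]
eef_rot: [0.789, 0.614, 0.0, 0.0]
ft_force: [-0.9, -0.4, 5.9]
gripper_width: 0.106
finger_force: 40.4
```

Emit:
apply_moves([
  [[0,0,0],[0,0,0]],
  [[0,0,0],[0,0,0]],
  [[0,0,0],[0,0,0]],
  [[0,0,0],[0,0,0]],
], hand=0.7)

```text
t: 11.32
tcp_pos: [0.5367, 0.2247, 0.2623]
eef_rot: [0.789, 0.614, -0.0, -0.0]
ft_force: [-0.1, -0.9, -0.1]
gripper_width: 0.298
finger_force: 0.0
```

Run:
```python
from h import *
import cv2
st()
a=bot.grab_frame("side")[:,:,::-1]
cv2.imwrite("pics/rel.png",cv2.resize(a[110:230,150:270],(600,600),interpolation=cv2.INTER_CUBIC))
```

```text
11.32 [0.5367 0.2247 0.2623] yaw -14.23 z [-1.e-04 -1.e-04 -1.e+00] q [ 0.29  0.48  1.51 -0.    1.16  0.54] ft [-0.05 -0.92 -0.05] w 0.298 f 0.0
```

View pics/rel.png

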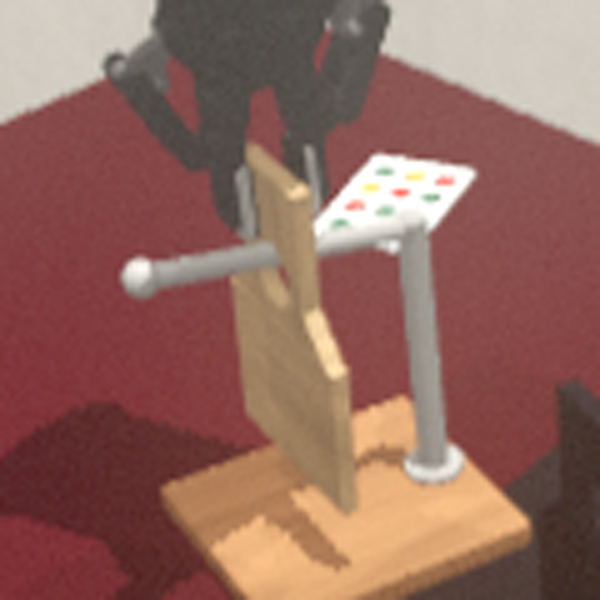

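The board hangs on the peg (contact near (290,250)), clear of both fingers. I'll withdraw straight up.

Emit:
apply_moves([
  [[0,0,0.04],[0,0,0]],
  [[0,0,0.1],[0,0,0]],
  [[0,0,0.2],[0,0,0]],
  [[0,0,0.3],[0,0,0]],
  [[0,0,0.3],[0,0,0]],
])

```text
t: 12.0
tcp_pos: [0.5377, 0.2251, 0.4164]
eef_rot: [0.789, 0.614, 0.003, 0.001]
ft_force: [-0.5, -0.9, -0.7]
gripper_width: 0.299
finger_force: 0.0
```

Emit:
apply_moves([
  [[-0.05,0,0],[0,0,0]],
  [[-0.1,0,0],[0,0,0]],
  [[-0.2,0,0],[0,0,0]],
  [[-0.3,0,0],[0,0,0]],
  [[-0.3,0,0],[0,0,0]],
])

```text
t: 12.62
tcp_pos: [0.3836, 0.2245, 0.412]
eef_rot: [0.789, 0.615, -0.001, -0.0]
ft_force: [1.2, 0.4, 0.2]
gripper_width: 0.301
finger_force: 0.0
```

Emit:
apply_moves([
  [[0,0,0],[0,0,0]],
  [[0,0,0],[0,0,0]],
  [[0,0,0],[0,0,0]],
  [[0,0,0],[0,0,0]],
  [[0,0,0],[0,0,0]],
])

```text
t: 13.25
tcp_pos: [0.3868, 0.2247, 0.4123]
eef_rot: [0.789, 0.614, -0.0, -0.0]
ft_force: [-0.3, -0.4, 0.4]
gripper_width: 0.3
finger_force: 0.0
```

Emit:
apply_moves([
  [[0,0,0],[0,0,0]],
  [[0,0,0],[0,0,0]],
  [[0,0,0],[0,0,0]],
  [[0,0,0],[0,0,0]],
  [[0,0,0],[0,0,0]],
])

```text
t: 13.88
tcp_pos: [0.3867, 0.2247, 0.4124]
eef_rot: [0.789, 0.614, 0.0, -0.0]
ft_force: [-0.6, -0.0, 0.9]
gripper_width: 0.299
finger_force: 0.0
```

Run:
```python
from h import *
import cv2
st()
a=bot.grab_frame("side")
for i in range(8): b=bot.grab_frame("side")
d=cv2.absdiff(a,b)[110:240,140:270]; print("diff max/mean",d.max(),d.mean())
cv2.imwrite("pics/end.png",cv2.resize(b[:,:,::-1],(800,600),interpolation=cv2.INTER_CUBIC))
```

```text
13.88 [0.3867 0.2247 0.4124] yaw -14.23 z [-0.  0. -1.] q [0.39 0.13 1.58 0.   1.42 0.64] ft [-0.64 -0.03  0.94] w 0.299 f 0.0
diff max/mean 18 1.7551479289940828
```

View pics/end.png

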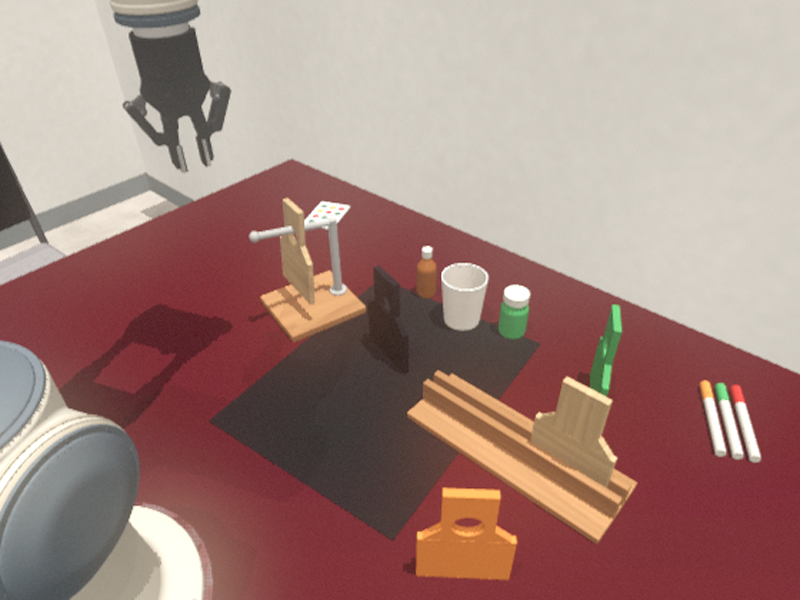

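The board hangs still on the peg at (297,250), and the frame-to-frame difference is only noise. The gripper is well away, the plain board is still in the rack, and the cup, glue and paint haven't moved. I'll let it settle a moment longer, then hand in.

Emit:
apply_moves([
  [[0,0,0],[0,0,0]],
  [[0,0,0],[0,0,0]],
  [[0,0,0],[0,0,0]],
  [[0,0,0],[0,0,0]],
  [[0,0,0],[0,0,0]],
])

```text
t: 14.95
tcp_pos: [0.3867, 0.2247, 0.4124]
eef_rot: [0.789, 0.614, 0.0, 0.0]
ft_force: [0.2, -0.4, -0.4]
gripper_width: 0.3
finger_force: 0.0
```

```bash
python3 -c "
from rig import bot
print(bot.sign_off())"
```

```text
the job is handed in; nothing more can be done
None
```

The board with the hole hangs still on the peg, clear of the gripper; the plain board is still in the rack, the cup, glue and paint are where they stood, and the job was handed in at about 15 s (no verdict was returned).

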